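Fit a fresh filter cassette in the fume extractor

ROBOT

A 6-joint arm with a two-finger parallel gripper is mounted at the origin on a cart in front of the work surface, level with it; the furniture and walls round the work are solid. World frame = base frame: x ahead of the robot, y to its left, z up, the work surface at z = 0. Lengths are in mm, angles in rad, forces in N, time in s.
With the tool pointing down it reaches from about 300 to 825 mm from the base axis. Payload 5.4 kg.
Tool frame: the origin (TCP) lies where the fingers leave the gripper's body, on its centre line; the fingertips stand 88 mm ahead of it and the grasp point (between the pads) lies 69 mm ahead of it; z points along the fingers, y is the line along which they close (so a half turn about z gives the same grasp; the last joint's range is limited). The gripper opens to 92 mm and grips with 3 to 60 N. Pads are 20 mm wide; open, the fingers measure 128 mm over their backs; the gripper's body (75 mm by 189 mm) begins 69 mm behind the grasp point.
Start: joints at [0.967, 0.158, 1.597, -0, 1.386, -0.21], TCP at [220.636, 530.968, 302.701] pointing down, gripper open.
Joint ranges: [-2.91, 2.91], [-0.94, 2.29], [0.18, 2.7], [-1.29, 4.43], [0.17, 2.64], [-3, 3]. Speed limits (rad/s): [2.57, 2.57, 3.14, 3.14, 3.14, 3.14].

INTERFACE

Orientations are given as [roll, pitch, yaw] about the fixed x, y, z axes, in that order (R = Rz(yaw) Ry(pitch) Rx(roll)).
In Python, from station import sense, snapshot, camera_model, sign_off, spot_in, regions_of, spot_point gives the robot as it stands.
- The arm moves only by the tool carry_out, never from a script. Its arguments are lists of equal length, an entry for each row: "xyz": the shift along the tool's x, y, z in mm, a list of three; "delta_rot": the turn, a rotation vector about the tool's x, y, z in rad, a list of three; "fingers": the gripper command: -1 is fully open, 1 is shut, values between are in proportion. A call has 1 to 12 rows; each row is the pose to reach, as a shift and turn from the pose commanded when the call began, along the tool's axes at that moment; what a row does not reach only later rows make up. A row lasts 1/8 s, in which the tool goes at most 62.5 mm and 10.7 degrees, less where a joint would pass 70% of its speed; a pose out of reach is approached as far as the arm can. A call with a gripper value outside its range is refused whole. The fingers move at their own pace and stop on an object; "grip_force" is the grip in N (left out, the last holds). Time passes only in rows, so rows that repeat a pose let the fingers close. It gives the time, the measured TCP pose, the force, the opening and the grip force at its end, in the units of the state.
- sense(): the state, without advancing time (a new reading comes with each control period).
- snapshot(name): name is "side" or "top"; returns the picture (420x560x3 uint8, blue, green, red); there is no depth.
- camera_model(name): a dict with "vfov" (degrees; the focal length in pixels is half the picture's height over the tangent of half this angle, whatever the lens; pixels are square), "cx", "cy" (the principal point, pixels), "camera_from_world" (4x4, takes a point from world to camera coordinates). Camera axes: x right, y down, z forward; pixel columns grow to the right and rows downward; lengths in mm; the calibration is good to about 2 mm. A picture is of the moment at which its call begins. camera_model takes no time and is no camera call.
- sign_off(): hands the job in; it is judged then, once.
Trained networks look in the newest picture that a camera, given by its name, has taken for a name from the list of things; names that differ only in an ending like _2 or _b are one class to them, and where a whole thing is asked for, a point or a joint stands for the part that bears it (a point fixed in the world has none). Each returns a list of dicts, best first, with "p" (0 to 1); they miss things now and then, are a little off and sometimes report something else, mostly with a low value. They report only what shows in the picture. A call takes as long as a camera call. They do not tell look-alikes from the thing itself.
- spot_in(label, camera): "point" ([x, y, z] in mm, in the coordinates of the camera as it stood for that picture, good to about 4 mm: the middle of the surface that is visible of it).
- regions_of(label, camera): "region" (420x560 bool, what is visible of it).
- spot_point(label, camera): "point" ([x, y, z] in mm, in the coordinates of the camera as it stood for that picture, good to about 4 mm: a listed point, or the origin of a listed thing).
The state is a dict: "clock": time; "joint_pos": joint angles; "dq": joint speeds; "tau": joint torques, N m; "tool_pos": TCP position; "eef_rot": TCP orientation; "contact_force": force on the tool from outside, world axes, zero at the start; "ft_torque": the same for the moment, N m; "width": opening from 0.0 (shut) to 1.0 (fully open); "grip_force": force on a finger pad.
Only numpy, scipy, OpenCV 4.12 (cv2) and the standard library are available. Lean on these libraries where they do the work, as an engineer would, in place of code of your own. Each camera call takes 0.05 s, during which the arm holds its last target. There are 200 camera calls.

TASK

Fit the fresh filter in the bench fume extractor: slide the gate on top of the extractor to the rear, clear of the filter slot, lower the black-framed filter cassette upright into the slot until it sits on the slot's floor (lower it, do not drop it), then slide the gate forward again, fully home, so that its two arms retain the filter. Leave the bottle, spool, tin and tape standing where they are.

Things in the scene. Friction and masses are not known exactly. Their poses are not given: they have to be found in the camera images.
- fume_extractor: bench fume extractor, fixed: a grey box 150 x 150 mm, 118 mm high. Origin: centre of its underside, on the mat. Own -x: front with slatted grille (roughly towards the robot); +x: rear with fan. The filter slot opens in its top near the front. Two aluminium rails run along x on its top at y = -64 and +64 mm, up to 129 mm over its underside
- slot_floor (a point): centre of the filter slot's floor, 30 mm above and 49.5 mm in front of the extractor's origin; axes as the extractor's. The slot is a straight vertical pocket, 33 mm (x) by 106 mm (y)
- slot_mouth (a point): centre of the slot's mouth, level with the extractor's top, 118 mm above its origin; axes as the extractor's. Its edges are bevelled (lead-in) to about 46 by 118 mm
- gate (a joint): slide of the retaining gate, m: 0 = fully forward (closed), 0.045 = end stop at the rear; opens along the extractor's +x, needs about 2 N, stays where left. A 4 mm aluminium plate, 120 to 124 mm above the extractor's origin, with two arms to the front; a gap 48 mm wide between them takes the filter's tab. Closed, the arms lie over both ends of the slot; from 0.036 on they are clear of it
- gate_grip (a point): middle of the top edge of the gate's black ribbed handle, 149 mm above the extractor's origin; moves with the gate; axes as the extractor's. The handle is an upright ridge 10 mm thick (x), 60 mm long (y), 25 mm high above the plate: pinch it across its thickness from above. It stands 53.5 mm behind the slot's middle with the gate closed, 98.5 mm with it open
- filter: fresh filter cassette, black frame with white paper pleats, 28 mm thick (x), 100 wide (y), 84 high, pull tab on top; about 0.16 kg, standing loose on the white board. Its lowest 12 mm is a narrower foot, 23 x 92 mm. Origin: centre of its underside, z up. Same when turned half round. Seated: origin at slot_floor, width along the extractor's y, frame's top 4 mm under the extractor's top
- filter_tab (a point): middle of the top edge of the filter's pull tab, 112 mm over the filter's origin. The tab is 10 mm thick (filter's x), 38 mm wide (filter's y) and rises 28 mm above the frame; pinch it across its thickness from above
- ipa_bottle: bystander: white dispensing bottle with a red spout, 59 mm wide, 151 mm high, standing; origin at the centre of its underside
- solder_spool: bystander: spool of solder with blue flanges, about 60 mm across, 36 mm high; origin at the centre of its underside
- tip_cleaner: bystander: round tip-cleaner tin with a black top, 60 mm across, 34 mm high; origin at the centre of its underside
- tape_roll: bystander: roll of blue tape lying flat, 62 mm across, 18 mm high; origin at the centre of its underside
There are look-alikes about, which are no part of the job. There is more than one size of the filter; the one meant has the size given above.

How it is judged (in metres and radians):
On the way, in this order (a step that is already met when the one before it is completed fails the run):
1. the gate is slid to the rear, clear of the slot (value of joint gate above 0.036 m), for 0.2 s.
2. the filter sits upright on the floor of the slot (horizontal distance between filter and slot_floor below 0.007 m and z of filter in the frame of slot_floor below 0.004 m and angle between filter's own z axis and vertical below 0.08 rad), for 0.2 s.
At the end, for the whole second after the job is handed in: The filter stands upright (within 0.08 rad) on the floor of the extractor's slot (origin within 4 mm of the floor in height and within 7 mm of its centre sideways, width along the slot within 0.1 rad), at rest, and the gate is fully forward (within 4 mm of closed) (all of step 2 and value of joint gate below 0.004 m and z of filter in the frame of slot_floor above -0.004 m and angle between the y axis of filter and the y axis of fume_extractor, either way round below 0.1 rad and linear speed of filter below 0.02 m/s); the robot touches nothing.
It fails at once if the filter is dropped (falls freely faster than 0.5 m/s) (linear speed of filter above 0.5 m/s and contact force between the fingers and filter below 0.1 N).
It fails at once if the bottle, spool, tin or tape is moved by more than 30 mm (distance of any of ipa_bottle, solder_spool, tip_cleaner, tape_roll from where it was at the start of the episode above 0.03 m).
It fails at once if the bottle is tipped over (angle between ipa_bottle's own z axis and vertical above 0.6 rad).
It also fails if it takes over 64 s, if anything falls off the work surface, if the arm or the gripper's body presses on something with over 40 N, if the wrist force passes 120 N, or if a joint passes its speed limit or range.

## Working session

There is one attempt and no reset: what is moved stays moved. The work goes in short steps, Python scripts to look and compute and a tool call to move; the robot and the scene stay as the last step left them, time stands still between calls to the robot, and variables do not carry over. Pictures are saved under pics/ and viewed, at most 10 in all, crops included, and the job is handed in when it is done.

Besides the shell and the picture viewer there is one more tool, called as name(argument=value, ...) on one line, values as JSON. carry_out: Moves the arm, as the interface text tells. Its arguments: {"type":"object","properties":{"xyz":{"type":"array"},"delta_rot":{"type":"array"},"fingers":{"type":"array"},"grip_force":{"type":"number"}},"required":["xyz","delta_rot","fingers"]}

```bash
mkdir -p pics
cat > h.py <<'E'
import numpy as np, cv2
from station import *
from scipy.spatial.transform import Rotation as R
def w(cam,p):
    T=np.linalg.inv(np.array(camera_model(cam)["camera_from_world"])); return (T@np.r_[p,1])[:3]
def px(cam,P):
    m=camera_model(cam); c=(np.array(m["camera_from_world"])@np.r_[P,1])[:3]; f=210/np.tan(np.radians(m["vfov"]/2))
    return np.array([m["cx"]+f*c[0]/c[2], m["cy"]+f*c[1]/c[2]])
def ray(cam,u,v,z):
    m=camera_model(cam); f=210/np.tan(np.radians(m["vfov"]/2)); T=np.linalg.inv(np.array(m["camera_from_world"]))
    d=T[:3,:3]@[(u-m["cx"])/f,(v-m["cy"])/f,1]; o=T[:3,3]; return o+d*(z-o[2])/d[2]
E
python3 - <<'E'
from h import *
s=sense(); print(s["clock"],s["tool_pos"],s["eef_rot"],s["width"])
ims=[]
for c in("side","top"):
    im=snapshot(c); cv2.imwrite(f"pics/{c}0.png",im)
    m=camera_model(c); print(c,m["vfov"],w(c,[0,0,0]).round())
    for l in ("fume_extractor","slot_floor","slot_mouth","gate_grip","filter","filter_tab","ipa_bottle","solder_spool","tip_cleaner","tape_roll"):
        print(c,l,[(round(d["p"],2),w(c,d["point"]).round(1).tolist(),px(c,w(c,d["point"])).round().tolist()) for d in spot_point(l,c)[:3]])
E
```

```text
0.0 [220.38375316 530.59171989 301.74872962] [-3.13979821e+00 -3.83946180e-04  2.74777418e+00] 0.9990665697175012
side 50.99635636650464 [  163. -1097.  1028.]
side fume_extractor [(0.71, [498.3, 179.9, 2.6], [253.0, 181.0])]
side slot_floor [(0.89, [451.8, 166.5, 34.8], [241.0, 179.0])]
side slot_mouth [(0.62, [449.3, 171.3, 119.0], [238.0, 160.0])]
side gate_grip [(0.64, [511.1, 188.6, 152.3], [253.0, 146.0])]
side filter [(0.72, [374.3, -543.3, 4.3], [290.0, 354.0]), (0.56, [489.0, -36.7, 4.4], [269.0, 218.0])]
side filter_tab [(0.95, [369.1, -542.8, 163.2], [288.0, 319.0]), (0.69, [481.5, -40.4, 119.5], [266.0, 193.0])]
side ipa_bottle [(0.94, [671.1, 67.7, 3.9], [306.0, 188.0])]
side solder_spool [(0.75, [331.9, 161.4, 4.8], [211.0, 193.0])]
side tip_cleaner [(0.73, [669.0, -88.8, -3.7], [323.0, 216.0]), (0.41, [487.7, -36.4, 4.1], [268.0, 218.0])]
side tape_roll [(0.9, [362.4, -381.8, 2.2], [265.0, 307.0])]
top 46.42138677158621 [ 336. -129. 1425.]
top fume_extractor [(0.95, [498.4, 182.4, 1.8], [170.0, 208.0]), (0.73, [512.1, 185.7, 151.1], [157.0, 196.0])]
top slot_floor [(0.71, [448.8, 162.5, 32.9], [174.0, 224.0]), (0.39, [670.4, 67.4, 1.3], [212.0, 151.0]), (0.26, [489.3, -38.0, 118.3], [243.0, 208.0])]
top slot_mouth [(0.58, [450.9, 163.5, 121.5], [167.0, 220.0])]
top gate_grip [(0.92, [513.5, 182.2, 147.9], [158.0, 196.0])]
top filter [(0.89, [372.9, -543.0, 0.7], [418.0, 256.0]), (0.87, [483.5, -36.6, 8.5], [245.0, 214.0])]
top filter_tab [(0.93, [372.2, -544.5, 162.5], [437.0, 255.0]), (0.86, [488.0, -35.1, 116.5], [242.0, 208.0]), (0.57, [450.6, 163.9, 121.4], [166.0, 221.0])]
top ipa_bottle [(0.87, [669.5, 69.2, -0.4], [211.0, 151.0])]
top solder_spool [(0.91, [337.6, 158.9, 1.5], [176.0, 264.0])]
top tip_cleaner [(0.9, [672.9, -87.5, -5.1], [264.0, 152.0])]
top tape_roll [(0.86, [363.1, -378.0, 2.1], [362.0, 258.0])]
```

View pics/side0.png

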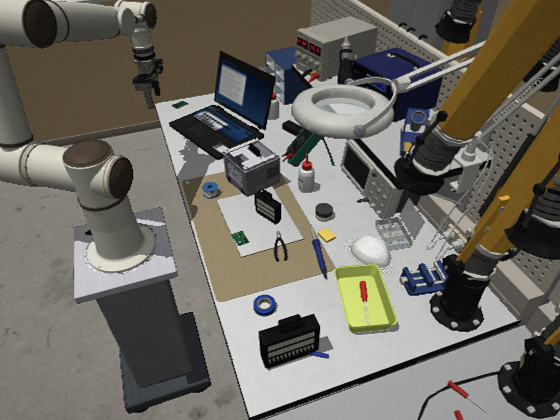

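View pics/top0.png

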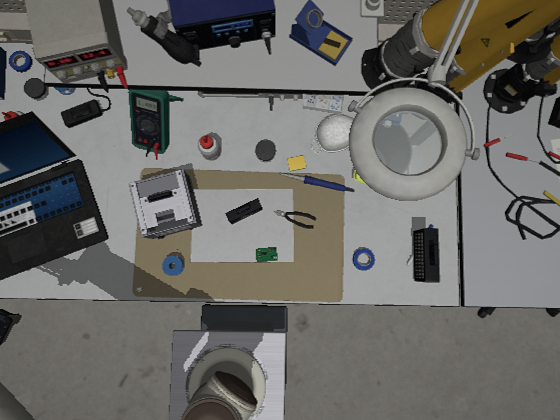

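The filter meant is the one on the white board, at about (243,208) in the top view, with its tab at about 117 mm. The one at (425,255) has its tab at 163 mm, so it is the larger look-alike. The extractor is at about (168,205). Next I need the yaws.

Run:
```python
from h import *
a=cv2.imread("pics/top0.png")[155:255,120:280]; b=cv2.imread("pics/side0.png")[130:240,200:320]
a=cv2.resize(a,(800,500),interpolation=cv2.INTER_CUBIC); cv2.imwrite("pics/a.png",a)
cv2.imwrite("pics/b.png",cv2.resize(b,(655,600),interpolation=cv2.INTER_CUBIC))
np.random.seed(0)
for l in("fume_extractor","filter","gate","filter_tab","gate_grip"):
  for c in ("top",):
    for d in regions_of(l,c)[:3]:
        m=d["region"].astype(np.uint8); ys,xs=np.nonzero(m)
        z={"fume_extractor":118,"filter":84,"gate":124,"filter_tab":84,"gate_grip":149}[l]
        P=np.array([ray(c,u,v,z)[:2] for u,v in zip(xs,ys)]).astype(np.float32)
        print(l,round(d["p"],2),len(xs),cv2.minAreaRect(P))
```

```text
Traceback (most recent call last):
  File "h.py", line 10, in ray
    m=camera_model(cam); f=210/np.tan(np.radians(m["vfov"]/2)); T=np.linalg.inv(np.array(m["camera_from_world"]))
ValueError: time passes only in moves, steps and waits
```

View pics/a.png

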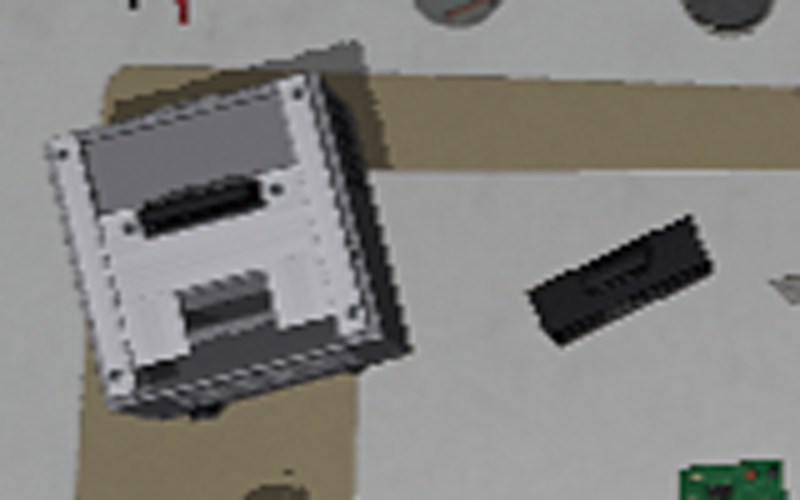

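View pics/b.png

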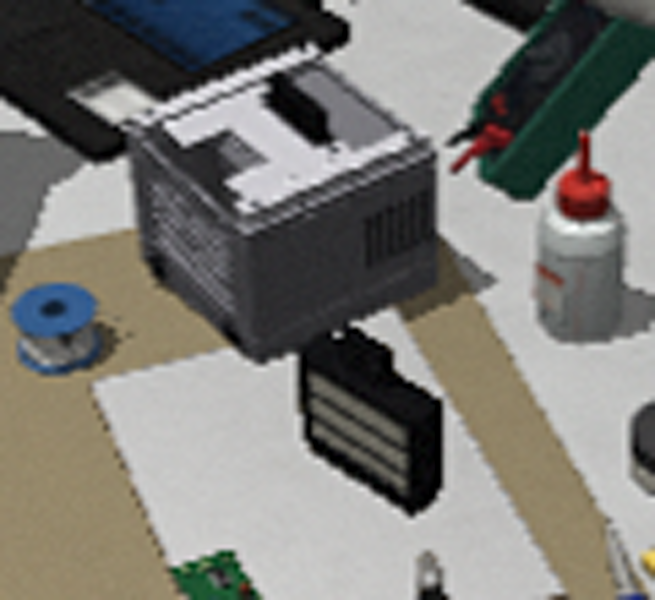

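The crops show four rail screws at about (62,153), (297,93), (118,376) and (353,313). The back top edge of the filter runs from (530,293) to (690,215), in crop pixels at 5x with offset (120,155).

Run:
```python
from h import *
C=lambda x,y,z: ray("top",x/5+120-.4,y/5+155-.4,z)[:2]
regs={l:regions_of(l,"top")[:3] for l in("fume_extractor","filter","gate","filter_tab")}
s=[C(*p,129) for p in((62,153),(297,93),(118,376),(353,313))]
print("screws",np.round(s,1).tolist(),"centre",np.mean(s,0).round(1))
yw=lambda v:round(float(np.degrees(np.arctan2(v[1],v[0]))),1)
print("ext yaw",yw(s[0]-s[2]),yw(s[1]-s[3]),yw(s[0]-s[1])-90,yw(s[2]-s[3])-90, [np.linalg.norm(s[i]-s[j]).round() for i,j in((0,2),(1,3),(0,1),(2,3))])
a,b=C(530,293,84),C(690,215,84);print("filter back edge",a,b,np.linalg.norm(a-b),yw(a-b)-90)
h=[C(137,213,149),C(258,180,149)];print("handle",h,yw(h[0]-h[1])-90)
for l,ds in regs.items():
    for d in ds:
        ys,xs=np.nonzero(d["region"])
        z={"fume_extractor":118,"filter":84,"gate":124,"filter_tab":84}[l]
        P=np.array([ray("top",u,v,z)[:2] for u,v in zip(xs,ys)]).astype(np.float32)
        print(l,round(d["p"],2),len(xs),cv2.minAreaRect(P))
```

```text
screws [[542.5, 258.1], [577.7, 135.3], [424.4, 221.8], [460.2, 100.3]] centre [501.2 178.9]
ext yaw 17.1 16.6 16.0 16.400000000000006 [np.float64(123.0), np.float64(123.0), np.float64(128.0), np.float64(127.0)]
filter back edge [477.56697657  12.05987069] [522.68008768 -74.50755783] 97.61717304999102 27.5
handle [array([508.44478191, 211.35411153]), array([527.25063284, 149.36749547])] 16.900000000000006Traceback (most recent call last):
  File "<stdin>", line 14, in <module>
  File "h.py", line 10, in ray
    m=camera_model(cam); f=210/np.tan(np.radians(m["vfov"]/2)); T=np.linalg.inv(np.array(m["camera_from_world"]))
ValueError: time passes only in moves, steps and waits
```

carry_out(xyz=[[-197, -190, 0], [-197, -190, 0], [-197, -190, 0], [-197, -190, 0], [-197, -190, 0], [-403, -209, 0], [-403, -209, 0], [-403, -209, 0], [-403, -209, 0], [-403, -209, 30], [-403, -209, 30], [-403, -209, 30]], delta_rot=[[0, 0, 0.18], [0, 0, 0.36], [0, 0, 0.54], [0, 0, 0.72], [0, 0, 0.888], [0, 0, 0.888], [0, 0, 0.888], [0, 0, 0.888], [0, 0, 0.888], [0, 0, 0.888], [0, 0, 0.888], [0, 0, 0.888]], fingers=[-1, -1, -1, -1, -1, -1, -1, -1, -1, -1, -1, -1])

```text
clock: 2.85
tool_pos: [512.3, 183.9, 273.6]
eef_rot: [3.141, -0.0, 1.861]
contact_force: [0.9, -0.1, -0.4]
width: 1.002
grip_force: 0.0
```

carry_out(xyz=[[0, 0, 30], [0, 0, 57], [0, 0, 57], [0, 0, 57], [0, 0, 57], [0, 0, 57], [0, 0, 57], [0, 0, 57], [0, 0, 57], [0, 0, 57]], delta_rot=[[0, 0, 0], [0, 0, 0], [0, 0, 0], [0, 0, 0], [0, 0, 0], [0, 0, 0], [0, 0, 0], [0, 0, 0], [0, 0, 0], [0, 0, 0]], fingers=[-1, -1, -1, 0.5, 0.7, 0.9, 0.9, 0.9, 0.9, 0.9], grip_force=15)

```text
clock: 4.1
tool_pos: [512.6, 183.3, 215.7]
eef_rot: [-3.141, 0.0, 1.86]
contact_force: [-0.1, 0.3, -0.3]
width: 0.263
grip_force: 0.0
```

carry_out(xyz=[[0, 0, 0], [0, 0, 0], [0, 0, 0], [0, 0, 0]], delta_rot=[[0, 0, 0], [0, 0, 0], [0, 0, 0], [0, 0, 0]], fingers=[1, 1, 1, 1])

```text
clock: 4.6
tool_pos: [512.7, 183.4, 215.7]
eef_rot: [3.141, -0.0, 1.86]
contact_force: [0.2, 0.1, -0.5]
width: 0.165
grip_force: 15.0
```

carry_out(xyz=[[0, 8, 0], [0, 16, 0], [0, 24, 0], [0, 30, 0], [0, 30, 0], [0, 30, 0]], delta_rot=[[0, 0, 0], [0, 0, 0], [0, 0, 0], [0, 0, 0], [0, 0, 0], [0, 0, 0]], fingers=[1, 1, 1, 1, 1, 1])

```text
clock: 5.35
tool_pos: [541.9, 192.0, 215.7]
eef_rot: [3.14, 0.0, 1.86]
contact_force: [2.6, -0.4, -2.4]
width: 0.169
grip_force: 15.0
```

Run:
```python
from h import *
ims=[]
for c,(x,y) in(("top",(120,155)),("side",(190,110))):
    im=snapshot(c); ims.append(cv2.resize(im[y:y+100,x:x+130],(520,400) if 0 else (400,308),interpolation=cv2.INTER_CUBIC))
cv2.imwrite("pics/c.png",np.hstack(ims))
```

```text
(no output)
```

View pics/c.png

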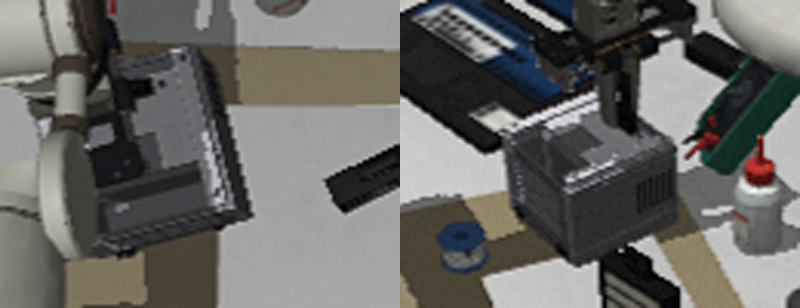

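The gate moved and the slot looks open: in the left crop it is the dark pocket at about (150,195). I'll ease the gate to its stop, which also gives me a reference along x.

carry_out(xyz=[[0, 2, 0], [0, 4, 0], [0, 4, 0]], delta_rot=[[0, 0, 0], [0, 0, 0], [0, 0, 0]], fingers=[1, 1, 1])

```text
clock: 5.82
tool_pos: [545.1, 193.0, 215.7]
eef_rot: [-3.141, 0.0, 1.86]
contact_force: [-2.0, -1.0, 0.5]
width: 0.165
grip_force: 15.0
```

Run:
```python
from h import *
s=sense();print(s["tool_pos"],s["contact_force"],s["ft_torque"])
```

```text
[545.08334366 192.96566157 215.65221564] [-1.96725239 -1.04193762  0.50028976] [-0.37943549  0.33243864 -0.01855945]
```

carry_out(xyz=[[0, 1, 0], [0, 2, 0], [0, 3, 0], [0, 4, 0], [0, 4, 0]], delta_rot=[[0, 0, 0], [0, 0, 0], [0, 0, 0], [0, 0, 0], [0, 0, 0]], fingers=[1, 1, 1, 1, 1])

```text
clock: 6.45
tool_pos: [546.5, 193.4, 215.4]
eef_rot: [-3.132, 0.0, 1.86]
contact_force: [-13.4, -6.4, 10.4]
width: 0.165
grip_force: 15.0
```

The stop is reached, with the handle at about (546.3,193.3). That puts the slot at about (452,165.4), which agrees with vision. I'll relax, release and rise.

carry_out(xyz=[[0, -3, 0], [0, -3, 0], [0, -3, 0], [0, -3, 0], [0, -3, -40], [0, -3, -100], [0, -3, -100]], delta_rot=[[0, 0, 0], [0, 0, 0], [0, 0, 0], [0, 0, 0], [0, 0, 0], [0, 0, 0], [0, 0, 0]], fingers=[1, 0, -0.5, -0.5, -0.5, -0.5, -0.5])

```text
clock: 7.32
tool_pos: [548.7, 193.8, 322.1]
eef_rot: [3.13, 0.002, 1.86]
contact_force: [-0.0, -0.2, -0.4]
width: 0.751
grip_force: 0.0
```

carry_out(xyz=[[-205, -121, 0], [-205, -121, 0], [-205, -121, 0], [-205, -121, 0], [-205, -121, 20], [-205, -121, 20], [-205, -121, 20]], delta_rot=[[0, 0, -0.1], [0, 0, -0.192], [0, 0, -0.192], [0, 0, -0.192], [0, 0, -0.192], [0, 0, -0.192], [0, 0, -0.192]], fingers=[-0.5, -0.5, -0.5, -0.5, -0.5, -0.5, -0.5])

```text
clock: 8.2
tool_pos: [488.7, -37.2, 295.8]
eef_rot: [3.142, -0.0, 2.053]
contact_force: [0.3, -0.3, -0.1]
width: 0.751
grip_force: 0.0
```

Run:
```python
from h import *
ims=[]
for c,(x,y) in(("top",(190,155)),("side",(210,120))):
    im=snapshot(c); ims.append(cv2.resize(im[y:y+105,x:x+140],(400,300),interpolation=cv2.INTER_CUBIC))
    r=[(l,spot_point(l,c)) for l in("filter","filter_tab","slot_mouth","slot_floor","gate_grip","fume_extractor")]
    for l,ds in r: print(c,l,[(round(d["p"],2),w(c,d["point"]).round(1).tolist()) for d in ds[:3]])
cv2.imwrite("pics/d.png",np.hstack(ims))
s=sense();print(s["tool_pos"],s["eef_rot"])
```

```text
top filter [(0.97, [373.4, -544.7, 0.1]), (0.49, [482.5, -37.9, 3.8])]
top filter_tab [(0.93, [374.1, -544.4, 163.0]), (0.46, [488.1, -36.6, 119.3])]
top slot_mouth [(0.95, [452.1, 164.8, 121.5])]
top slot_floor [(0.66, [449.8, 163.6, 36.4])]
top gate_grip [(0.65, [541.7, 192.3, 149.0])]
top fume_extractor [(0.9, [501.5, 181.1, 3.5])]
side filter [(0.98, [371.8, -545.4, 1.6]), (0.76, [487.9, -33.5, 4.4])]
side filter_tab [(0.81, [370.4, -543.2, 158.7]), (0.74, [485.4, -40.2, 119.9])]
side slot_mouth [(0.9, [452.9, 168.5, 122.0])]
side slot_floor [(0.87, [450.5, 167.0, 36.7])]
side gate_grip [(0.49, [542.9, 194.9, 152.2])]
side fume_extractor [(0.69, [497.3, 179.9, 4.7])]
[488.57562425 -37.69235216 295.69417912] [-3.14155220e+00 -2.48512510e-05  2.05173909e+00]
```

View pics/d.png

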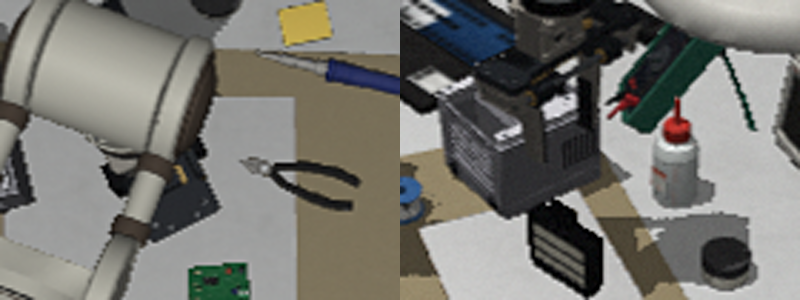

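The gripper hangs over the filter, seen at about (565,250) in the right half. The slot averages (451.8,166). Descending to pinch the tab.

carry_out(xyz=[[0, 0, 40], [0, 0, 80], [0, 0, 115], [0, 0, 115], [0, 0, 115], [0, 0, 115], [0, 0, 115], [0, 0, 115], [0, 0, 115], [0, 0, 115], [0, 0, 115], [0, 0, 115]], delta_rot=[[0, 0, 0], [0, 0, 0], [0, 0, 0], [0, 0, 0], [0, 0, 0], [0, 0, 0], [0, 0, 0], [0, 0, 0], [0, 0, 0], [0, 0, 0], [0, 0, 0], [0, 0, 0]], fingers=[-0.5, -0.5, -0.5, -0.3, 0, 0.3, 0.5, 0.7, 0.8, 1, 1, 1], grip_force=20)

```text
clock: 10.4
tool_pos: [488.7, -37.7, 180.8]
eef_rot: [3.142, 0.0, 2.052]
contact_force: [-1.0, -0.5, 2.1]
width: 0.105
grip_force: 20.0
```

carry_out(xyz=[[0, 0, -15], [0, 0, -40], [0, 0, -80], [0, 0, -120], [0, 0, -160], [0, 0, -160], [0, 0, -160], [0, 0, -160]], delta_rot=[[0, 0, 0], [0, 0, 0], [0, 0, 0], [0, 0, 0.1], [0, 0, 0.192], [0, 0, 0.192], [0, 0, 0.192], [0, 0, 0.192]], fingers=[1, 1, 1, 1, 1, 1, 1, 1])

```text
clock: 11.4
tool_pos: [487.8, -37.5, 338.8]
eef_rot: [-3.139, -0.002, 1.86]
contact_force: [0.3, 0.1, -2.0]
width: 0.105
grip_force: 20.0
```

Run:
```python
from h import *
ims=[]
for c in("side","top"):
    im=snapshot(c)
    if c=="side": I=im
    r=[(l,spot_point(l,c)) for l in("filter","filter_tab")*2+("slot_mouth","slot_floor","fume_extractor")]
    for l,ds in r: print(c,l,[(round(d["p"],2),w(c,d["point"]).round(1).tolist()) for d in ds[:3]])
s=sense();print(s["tool_pos"],s["eef_rot"],s["contact_force"],s["ft_torque"])
cv2.imwrite("pics/e.png",cv2.resize(I[90:230,190:340],(643,600),interpolation=cv2.INTER_CUBIC))
```

```text
side filter [(0.87, [488.6, -37.3, 162.7]), (0.73, [372.8, -543.1, 3.0]), (0.64, [364.3, -380.4, 2.5])]
side filter_tab [(0.81, [373.0, -542.3, 158.2])]
side filter [(0.87, [488.6, -37.3, 162.7]), (0.73, [372.8, -543.1, 3.0]), (0.64, [364.3, -380.4, 2.5])]
side filter_tab [(0.81, [373.0, -542.3, 158.2])]
side slot_mouth [(0.84, [447.5, 170.1, 119.5])]
side slot_floor [(0.59, [453.5, 165.8, 35.5])]
side fume_extractor [(0.63, [498.1, 181.1, 4.3])]
top filter [(0.89, [372.7, -544.2, -1.6])]
top filter_tab [(0.78, [372.1, -543.1, 166.0])]
top filter [(0.89, [372.7, -544.2, -1.6])]
top filter_tab [(0.78, [372.1, -543.1, 166.0])]
top slot_mouth [(0.93, [447.5, 165.5, 120.4])]
top slot_floor [(0.6, [450.1, 164.3, 32.3])]
top fume_extractor [(0.64, [499.8, 179.5, 3.5])]
[488.58440727 -37.67923693 340.73693958] [3.14158285e+00 5.85268718e-05 1.85981038e+00] [ 0.71910992  0.09154262 -2.29982244] [-0.05495764  0.03344039 -0.03686851]
```

View pics/e.png

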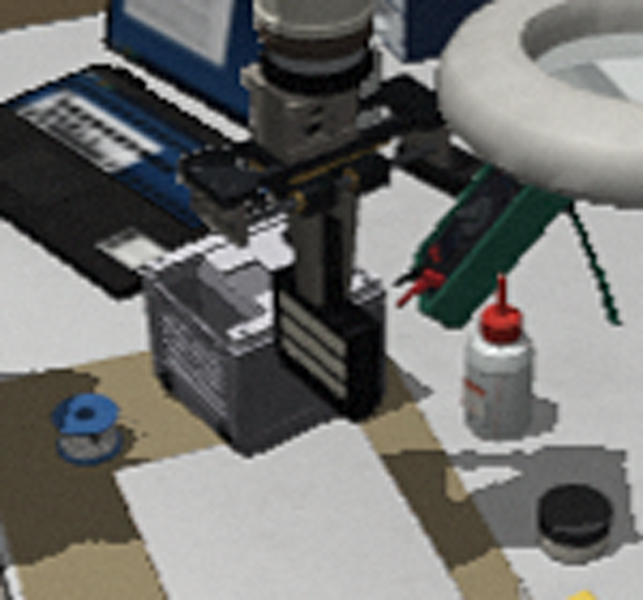

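The filter hangs upright and centred under the tool, at about (330,340). Moving over the slot.

carry_out(xyz=[[50, 5, 0], [100, 11, 0], [150, 16, 0], [190, 20, 0], [206, 22, 0], [206, 22, 0], [206, 22, 10], [206, 22, 25], [206, 22, 25], [206, 22, 25]], delta_rot=[[0, 0, 0], [0, 0, 0], [0, 0, 0], [0, 0, 0], [0, 0, 0], [0, 0, 0], [0, 0, 0], [0, 0, 0], [0, 0, 0], [0, 0, 0]], fingers=[1, 1, 1, 1, 1, 1, 1, 1, 1, 1])

```text
clock: 13.45
tool_pos: [451.0, 165.7, 315.5]
eef_rot: [-3.141, -0.0, 1.859]
contact_force: [-0.1, -0.0, -0.6]
width: 0.11
grip_force: 20.0
```

Run:
```python
from h import *
I=[]
for c,(x,y) in (("side",(190,90)),("top",(110,150))):
    im=snapshot(c); I.append(cv2.resize(im[y:y+110,x:x+110],(400,400),interpolation=cv2.INTER_CUBIC))
    r=[(l,spot_point(l,c)) for l in("filter","filter_tab","slot_mouth")]
    for l,ds in r: print(c,l,[(round(d["p"],2),w(c,d["point"]).round(1).tolist()) for d in ds[:3]])
s=sense();print(s["tool_pos"],s["eef_rot"],s["contact_force"],s["ft_torque"])
cv2.imwrite("pics/f.png",np.hstack(I))
```

```text
side filter [(0.95, [371.6, -543.2, 3.8]), (0.55, [453.3, 167.4, 139.0])]
side filter_tab [(0.93, [373.7, -544.3, 157.8]), (0.79, [449.4, 163.2, 253.0])]
side slot_mouth [(0.97, [451.2, 169.9, 119.1])]
top filter [(0.88, [449.3, 164.9, 143.9]), (0.7, [373.5, -547.4, -2.7])]
top filter_tab [(0.91, [373.0, -544.1, 159.7]), (0.5, [449.8, 167.4, 248.0])]
top slot_mouth [(0.72, [450.2, 165.9, 120.6])]
[451.02096145 166.11490687 315.90733719] [3.14121750e+00 4.21964243e-05 1.85991618e+00] [-0.45966244  0.13253956 -2.17525579] [-0.05856842  0.04510082 -0.02076923]
```

View pics/f.png

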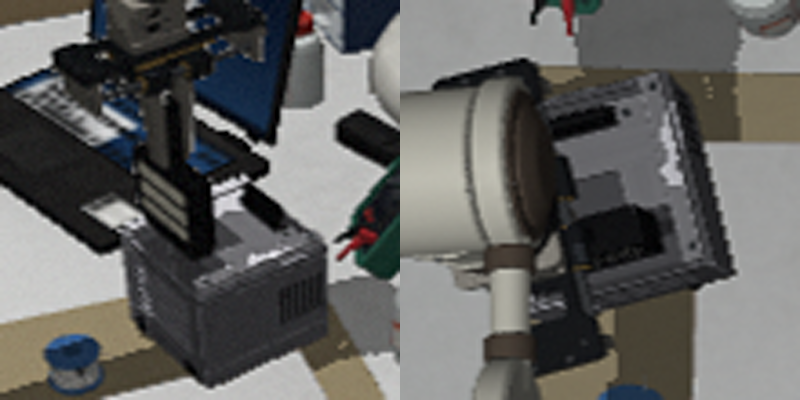

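The filter hangs over the slot in both views, at about (175,200) and (620,240). Lowering gently.

carry_out(xyz=[[0, 0, 8], [0, 0, 14], [0, 0, 18], [0, 0, 21], [0, 0, 24], [0, 0, 27], [0, 0, 30], [0, 0, 30]], delta_rot=[[0, 0, 0], [0, 0, 0], [0, 0, 0], [0, 0, 0], [0, 0, 0], [0, 0, 0], [0, 0, 0], [0, 0, 0]], fingers=[1, 1, 1, 1, 1, 1, 1, 1])

```text
clock: 14.85
tool_pos: [450.8, 166.0, 285.4]
eef_rot: [-3.141, -0.0, 1.86]
contact_force: [0.4, -0.3, -1.9]
width: 0.106
grip_force: 20.0
```

```bash
python3 -c "
from h import *
s=sense();print(s['tool_pos'],s['eef_rot'],s['contact_force'],s['ft_torque'])"
```

```text
[450.8448649  166.02928985 285.41314212] [-3.14109799e+00 -8.07468574e-05  1.85978608e+00] [ 0.35999593 -0.32477649 -1.88303535] [-0.10610837  0.09886722 -0.02561434]
```

carry_out(xyz=[[0, 0, 4], [0, 0, 8], [0, 0, 12], [0, 0, 16], [0, 0, 20], [0, 0, 25], [0, 0, 25]], delta_rot=[[0, 0, 0], [0, 0, 0], [0, 0, 0], [0, 0, 0], [0, 0, 0], [0, 0, 0], [0, 0, 0]], fingers=[1, 1, 1, 1, 1, 1, 1])

```text
clock: 15.72
tool_pos: [450.7, 166.0, 260.1]
eef_rot: [-3.141, -0.0, 1.86]
contact_force: [-0.1, -0.1, -0.5]
width: 0.108
grip_force: 20.0
```

```bash
python3 -c "
from h import *
s=sense();print(s['tool_pos'],s['eef_rot'],s['contact_force'],s['ft_torque'])"
```

```text
[450.69090595 166.02766076 260.14700974] [-3.14056221e+00 -1.57049516e-04  1.85988053e+00] [-0.05843325 -0.07636697 -0.51405096] [-0.07600419  0.07896918  0.03581834]
```

carry_out(xyz=[[0, 0, 8], [0, 0, 16], [0, 0, 24], [0, 0, 32], [0, 0, 38], [0, 0, 43], [0, 0, 46], [0, 0, 46]], delta_rot=[[0, 0, 0], [0, 0, 0], [0, 0, 0], [0, 0, 0], [0, 0, 0], [0, 0, 0], [0, 0, 0], [0, 0, 0]], fingers=[1, 1, 1, 1, 1, 1, 1, 1])

```text
clock: 16.73
tool_pos: [450.9, 166.0, 214.6]
eef_rot: [-3.141, 0.0, 1.86]
contact_force: [0.9, -0.2, -1.5]
width: 0.107
grip_force: 20.0
```

```bash
python3 -c "
from h import *
s=sense();print(s['tool_pos'],s['eef_rot'],s['contact_force'],s['ft_torque'])"
```

```text
[450.9351808  165.97867231 214.56469911] [-3.14130520e+00  1.42680980e-04  1.85979563e+00] [ 0.90779643 -0.22012135 -1.4623932 ] [-0.20911343  0.06389735  0.00824894]
```

carry_out(xyz=[[0, 0, 1], [0, 0, 2], [0, 0, 3], [0, 0, 4], [0, 0, 5], [0, 0, 5]], delta_rot=[[0, 0, 0], [0, 0, 0], [0, 0, 0], [0, 0, 0], [0, 0, 0], [0, 0, 0]], fingers=[1, 1, 1, 1, 1, 1])

```text
clock: 17.48
tool_pos: [451.0, 166.0, 209.6]
eef_rot: [3.142, 0.0, 1.86]
contact_force: [0.7, -1.4, -2.3]
width: 0.101
grip_force: 20.0
```

carry_out(xyz=[[0, 0, 1], [0, 0, 2], [0, 0, 3], [0, 0, 3]], delta_rot=[[0, 0, 0], [0, 0, 0], [0, 0, 0], [0, 0, 0]], fingers=[1, 1, 1, 1])

```text
clock: 17.98
tool_pos: [451.4, 166.0, 207.8]
eef_rot: [3.141, 0.001, 1.86]
contact_force: [-0.6, -1.4, 6.8]
width: 0.108
grip_force: 20.0
```

The filter is on the floor, with 6.8 N upward. Releasing and rising.

carry_out(xyz=[[0, 0, -1], [0, 0, -1], [0, 0, -1], [0, 0, -1], [0, 0, -20], [0, 0, -60], [0, 0, -110], [0, 0, -110], [0, 0, -110]], delta_rot=[[0, 0, 0], [0, 0, 0], [0, 0, 0], [0, 0, 0], [0, 0, 0], [0, 0, 0], [0, 0, 0], [0, 0, 0], [0, 0, 0]], fingers=[0.6, 0.3, 0.3, 0.3, 0.3, 0.3, 0.3, 0.3, 0.3])

```text
clock: 19.1
tool_pos: [450.6, 166.1, 315.7]
eef_rot: [-3.14, -0.0, 1.86]
contact_force: [0.2, 0.5, -0.5]
width: 0.355
grip_force: 0.0
```

Run:
```python
from h import *
I=[]
for c,(x,y) in (("side",(190,90)),("top",(110,150))):
    im=snapshot(c); I.append(cv2.resize(im[y:y+110,x:x+110],(400,400),interpolation=cv2.INTER_CUBIC))
    r=[(l,spot_point(l,c)) for l in("filter","filter_tab","gate_grip")]
    for l,ds in r: print(c,l,[(round(d["p"],2),w(c,d["point"]).round(1).tolist()) for d in ds[:3]])
s=sense();print(s["tool_pos"],s["eef_rot"],s["width"])
cv2.imwrite("pics/g.png",np.hstack(I))
```

```text
side filter [(0.67, [372.9, -541.5, 0.0]), (0.49, [451.1, 170.4, 120.7])]
side filter_tab [(0.63, [371.5, -545.2, 160.3]), (0.5, [445.3, 162.6, 143.6])]
side gate_grip [(0.57, [540.8, 196.5, 152.3]), (0.18, [450.3, 166.2, 32.0])]
top filter [(0.59, [374.3, -544.2, -5.1]), (0.51, [448.7, 165.5, 29.8])]
top filter_tab [(0.86, [370.6, -545.3, 160.8]), (0.66, [455.6, 167.7, 144.9])]
top gate_grip [(0.64, [544.8, 189.0, 152.4])]
[450.7842236  166.02927763 316.1326885 ] [-3.14055766e+00 -1.95786788e-04  1.85978210e+00] 0.34929413405195736
```

View pics/g.png

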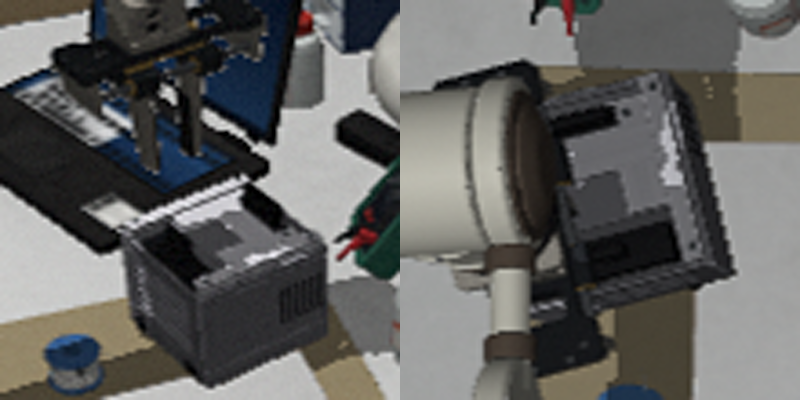

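The filter is seated and the tab stands in the slot: (175,245) on the left, (615,250) on the right. Next I grasp the gate handle, which is about 96 mm along tool +y.

carry_out(xyz=[[0, 50, 0], [0, 96, 0], [0, 96, 0], [0, 96, 20], [0, 96, 60], [0, 96, 90], [0, 96, 100], [0, 96, 100], [0, 96, 100], [0, 96, 100], [0, 96, 100], [0, 96, 100]], delta_rot=[[0, 0, 0], [0, 0, 0], [0, 0, 0], [0, 0, 0], [0, 0, 0], [0, 0, 0], [0, 0, 0], [0, 0, 0], [0, 0, 0], [0, 0, 0], [0, 0, 0], [0, 0, 0]], fingers=[-0.5, -0.5, -0.5, -0.5, -0.5, -0.5, -0.5, -0.5, 0, 0.4, 0.6, 1], grip_force=15)

```text
clock: 21.0
tool_pos: [543.1, 193.4, 217.0]
eef_rot: [3.141, 0.0, 1.86]
contact_force: [0.7, 0.4, -0.4]
width: 0.334
grip_force: 0.0
```

carry_out(xyz=[[0, 0, 0], [0, 0, 0], [0, 0, 0], [0, 0, 0], [0, 0, 0]], delta_rot=[[0, 0, 0], [0, 0, 0], [0, 0, 0], [0, 0, 0], [0, 0, 0]], fingers=[1, 1, 1, 1, 1])

```text
clock: 21.62
tool_pos: [543.1, 193.4, 216.8]
eef_rot: [3.141, 0.0, 1.86]
contact_force: [1.8, 0.0, -0.4]
width: 0.154
grip_force: 15.0
```

carry_out(xyz=[[0, -8, 0], [0, -16, 0], [0, -24, 0], [0, -32, 0], [0, -38, 0], [0, -40, 0], [0, -40, 0]], delta_rot=[[0, 0, 0], [0, 0, 0], [0, 0, 0], [0, 0, 0], [0, 0, 0], [0, 0, 0], [0, 0, 0]], fingers=[1, 1, 1, 1, 1, 1, 1])

```text
clock: 22.5
tool_pos: [504.4, 181.9, 217.5]
eef_rot: [3.141, 0.0, 1.86]
contact_force: [0.6, 0.6, 6.6]
width: 0.109
grip_force: 29.4
```

carry_out(xyz=[[0, -1, 0], [0, -2, 0], [0, -3, 0], [0, -4, 0], [0, -4, 0]], delta_rot=[[0, 0, 0], [0, 0, 0], [0, 0, 0], [0, 0, 0], [0, 0, 0]], fingers=[1, 1, 1, 1, 1])

```text
clock: 23.12
tool_pos: [501.6, 181.1, 217.5]
eef_rot: [3.138, 0.0, 1.86]
contact_force: [6.1, 3.1, 2.2]
width: 0.106
grip_force: 29.1
```

carry_out(xyz=[[0, -1, 0], [0, -2, 0], [0, -2, 0]], delta_rot=[[0, 0, 0], [0, 0, 0], [0, 0, 0]], fingers=[1, 1, 1])

```text
clock: 23.5
tool_pos: [501.1, 180.9, 217.6]
eef_rot: [3.133, -0.0, 1.859]
contact_force: [12.4, 4.6, -3.5]
width: 0.104
grip_force: 28.1
```

carry_out(xyz=[[0, 3, 0], [0, 3, 0], [0, 3, 0], [0, 3, 0], [0, 3, -40], [0, 3, -90], [-60, 3, -120], [-120, 3, -120], [-180, 3, -120], [-240, 3, -120], [-240, 3, -120], [-240, 3, -120]], delta_rot=[[0, 0, 0], [0, 0, 0], [0, 0, 0], [0, 0, 0], [0, 0, 0], [0, 0, 0], [0, 0, 0], [0, 0, 0], [0, 0, 0], [0, 0, 0], [0, 0, 0], [0, 0, 0]], fingers=[0.6, 0.2, -0.2, -0.2, -0.2, -0.2, -0.2, -0.2, -0.2, -0.2, -0.2, -0.2])

```text
clock: 25.0
tool_pos: [569.1, -48.4, 335.4]
eef_rot: [-3.139, -0.002, 1.86]
contact_force: [0.1, -0.3, 0.5]
width: 0.599
grip_force: 0.0
```

Run:
```python
from h import *
I=[]
for c,(x,y) in (("side",(190,90)),("top",(110,150))):
    im=snapshot(c); I.append(cv2.resize(im[y:y+110,x:x+110],(400,400),interpolation=cv2.INTER_CUBIC))
    r=[(l,spot_point(l,c)) for l in("filter","filter_tab","gate_grip")]
    for l,ds in r: print(c,l,[(round(d["p"],2),w(c,d["point"]).round(1).tolist()) for d in ds[:3]])
s=sense();print(s["clock"],s["tool_pos"],s["eef_rot"],s["width"])
cv2.imwrite("pics/i.png",np.hstack(I))
```

```text
side filter [(0.87, [373.7, -543.0, 2.5]), (0.75, [363.0, -380.0, 0.9]), (0.71, [452.4, 167.6, 31.2])]
side filter_tab [(0.78, [368.7, -544.6, 160.9]), (0.6, [450.3, 165.2, 142.2])]
side gate_grip [(0.83, [516.4, 186.7, 149.8])]
top filter [(0.65, [449.7, 162.0, 33.6]), (0.58, [376.1, -544.5, -0.9]), (0.19, [447.3, 164.3, 120.9])]
top filter_tab [(0.85, [368.9, -544.4, 161.3]), (0.6, [454.2, 167.8, 143.4])]
top gate_grip [(0.95, [517.2, 181.8, 149.6])]
25.4 [570.07599197 -48.20194451 336.82377428] [3.14153917e+00 8.23541050e-05 1.86082876e+00] 0.6007748364135108
```

View pics/i.png

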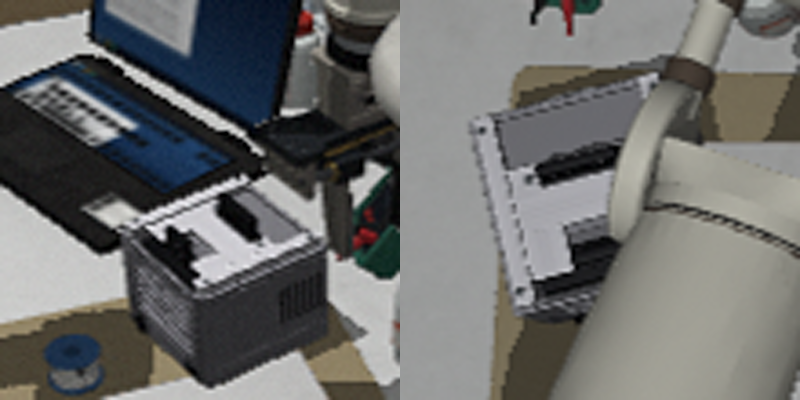

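The view suggests the gate is not fully home: a dark strip still shows in front of its arms at about (555,290). Profiling rectified pictures numerically to get the gate's position.

```bash
cat > prof.py <<'E'
from h import *
def go(paths):
    m=camera_model("top"); f=210/np.tan(np.radians(m["vfov"]/2)); T=np.array(m["camera_from_world"])
    a=0.2885; c=np.array([499.0,180.2]); ex=np.array([np.cos(a),np.sin(a)]); ey=np.array([-ex[1],ex[0]])
    X=np.arange(-84,84,3.)
    def prof(im,y0,y1,z):
        Y=np.arange(y0,y1,2.); g=c+X[:,None,None]*ex+Y[None,:,None]*ey
        P=np.dstack([g,np.full(g.shape[:2],z),np.ones(g.shape[:2])])@T.T
        return cv2.remap(im,(m["cx"]+f*P[...,0]/P[...,2]).astype(np.float32),(m["cy"]+f*P[...,1]/P[...,2]).astype(np.float32),1).mean(1).astype(int)
    for n in paths:
        im=cv2.imread(n,0); A=prof(im,32,48,124); H=prof(im,5,25,149)
        print(n,"x:arm,handle"); print(" ".join(f"{int(x)}:{p},{q}" for x,p,q in zip(X,A,H)))
E
python3 - <<'E'
from h import *
cv2.imwrite("pics/top_j.png",snapshot("top"))
from prof import go
go(["pics/top0.png","pics/top_j.png"])
E
```

```text
pics/top0.png x:arm,handle
-84:49,82 -81:57,70 -78:61,95 -75:86,74 -72:80,65 -69:65,63 -66:42,63 -63:35,60 -60:30,85 -57:107,106 -54:176,130 -51:172,115 -48:171,87 -45:171,79 -42:170,78 -39:170,89 -36:169,112 -33:169,112 -30:168,114 -27:168,141 -24:168,174 -21:166,172 -18:170,171 -15:170,168 -12:168,169 -9:168,169 -6:167,171 -3:170,172 0:171,172 3:170,120 6:167,30 9:162,12 12:149,19 15:112,30 18:115,21 21:142,48 24:157,87 27:122,107 30:106,107 33:106,107 36:106,106 39:107,106 42:107,107 45:107,107 48:107,107 51:106,107 54:106,106 57:106,107 60:106,91 63:106,103 66:96,100 69:103,64 72:105,62 75:105,62 78:121,78 81:127,108
pics/top_j.png x:arm,handle
-84:38,84 -81:55,71 -78:59,93 -75:84,73 -72:78,57 -69:62,21 -66:24,23 -63:21,28 -60:28,25 -57:23,56 -54:73,71 -51:170,69 -48:169,69 -45:167,67 -42:167,67 -39:167,84 -36:166,110 -33:166,110 -30:165,115 -27:165,117 -24:165,138 -21:164,168 -18:164,169 -15:166,167 -12:166,164 -9:165,166 -6:164,165 -3:164,168 0:166,169 3:167,168 6:167,130 9:164,36 12:162,11 15:147,16 18:129,30 21:103,21 24:134,42 27:153,78 30:127,104 33:103,105 36:104,104 39:104,104 42:105,104 45:104,104 48:104,104 51:104,105 54:103,104 57:103,105 60:104,89 63:104,101 66:94,98 69:100,63 72:103,61 75:103,60 78:119,76 81:124,105
```

The gate is about 12 mm short of home, so it drifted back at release. I'll push it home from behind with closed fingers, so that letting go can't drag it back.

carry_out(xyz=[[60, 13, 0], [120, 26, 0], [180, 39, 0], [239, 52, 0], [239, 52, 0], [239, 52, 0], [239, 52, 30], [239, 52, 70], [239, 52, 105], [239, 52, 118], [239, 52, 118], [239, 52, 118]], delta_rot=[[0, 0, 0], [0, 0, 0], [0, 0, 0], [0, 0, 0], [0, 0, 0], [0, 0, 0], [0, 0, 0], [0, 0, 0], [0, 0, 0], [0, 0, 0], [0, 0, 0], [0, 0, 0]], fingers=[0, 1, 1, 1, 1, 1, 1, 1, 1, 1, 1, 1], grip_force=15)

```text
clock: 26.95
tool_pos: [553.0, 194.7, 220.6]
eef_rot: [3.138, 0.001, 1.859]
contact_force: [0.6, 0.5, 0.5]
width: 0.009
grip_force: 0.0
```

carry_out(xyz=[[0, -4, 0], [0, -8, 0], [0, -12, 0], [0, -16, 0], [0, -20, 0], [0, -20, 0]], delta_rot=[[0, 0, 0], [0, 0, 0], [0, 0, 0], [0, 0, 0], [0, 0, 0], [0, 0, 0]], fingers=[1, 1, 1, 1, 1, 1])

```text
clock: 27.7
tool_pos: [532.5, 189.3, 218.8]
eef_rot: [3.142, -0.0, 1.86]
contact_force: [-0.2, 0.1, 0.5]
width: 0.003
grip_force: 0.2
```

carry_out(xyz=[[0, -2, 0], [0, -4, 0], [0, -6, 0], [0, -8, 0], [0, -10, 0], [0, -10, 0]], delta_rot=[[0, 0, 0], [0, 0, 0], [0, 0, 0], [0, 0, 0], [0, 0, 0], [0, 0, 0]], fingers=[1, 1, 1, 1, 1, 1])

```text
clock: 28.45
tool_pos: [522.9, 186.4, 218.7]
eef_rot: [-3.141, -0.0, 1.86]
contact_force: [0.6, 0.8, 0.1]
width: 0.009
grip_force: 0.5
```

Run:
```python
from h import *
cv2.imwrite("pics/top_k.png",snapshot("top"))
print([(round(d["p"],2),w("side",d["point"]).round(1).tolist()) for _ in [snapshot("side")] for d in spot_point("gate_grip","side")])
s=sense();print(s["tool_pos"],s["eef_rot"],s["contact_force"])
from prof import go
go(["pics/top_k.png"])
```

```text
[(0.78, [502.7, 181.2, 152.2]), (0.53, [672.2, -88.0, -0.6])]
[522.98693239 186.37750844 218.6605427 ] [-3.14101467e+00  9.72974298e-05  1.85983467e+00] [0.29680343 0.21773453 0.03738559]
pics/top_k.png x:arm,handle
-84:52,55 -81:62,43 -78:67,54 -75:63,53 -72:62,44 -69:55,37 -66:62,45 -63:82,44 -60:82,44 -57:79,44 -54:78,34 -51:77,20 -48:50,25 -45:48,25 -42:49,22 -39:49,22 -36:49,22 -33:49,22 -30:49,21 -27:51,22 -24:51,21 -21:50,21 -18:48,70 -15:64,100 -12:67,99 -9:60,97 -6:51,64 -3:48,17 0:45,12 3:43,21 6:48,23 9:48,38 12:62,42 15:112,42 18:140,53 21:144,72 24:147,72 27:149,79 30:151,69 33:152,58 36:153,54 39:153,53 42:154,54 45:154,47 48:155,44 51:120,37 54:64,38 57:57,45 60:56,67 63:54,75 66:67,78 69:126,78 72:137,81 75:140,83 78:143,84 81:146,82
```

carry_out(xyz=[[0, -1, 0], [0, -2, 0], [0, -3, 0], [0, -4, 0], [0, -4, 0]], delta_rot=[[0, 0, 0], [0, 0, 0], [0, 0, 0], [0, 0, 0], [0, 0, 0]], fingers=[1, 1, 1, 1, 1])

```text
clock: 29.22
tool_pos: [520.3, 185.6, 218.9]
eef_rot: [3.138, 0.0, 1.86]
contact_force: [7.4, 2.0, -4.1]
width: 0.005
grip_force: 3.5
```

Firm against the stop. I'll back off along +y first, then rise and move away.

carry_out(xyz=[[0, 4, 0], [0, 12, 0], [0, 25, 0], [0, 25, 0], [0, 25, -50], [0, 25, -110], [-60, 25, -120], [-120, 25, -120], [-180, 25, -120], [-240, 25, -120], [-300, 25, -120], [-300, 25, -120]], delta_rot=[[0, 0, 0], [0, 0, 0], [0, 0, 0], [0, 0, 0], [0, 0, 0], [0, 0, 0], [0, 0, 0], [0, 0, 0], [0, 0, 0], [0, 0, 0], [0, 0, 0], [0, 0, 0]], fingers=[1, 1, 1, 1, 1, 1, 1, 1, 1, 1, 1, 1])

```text
clock: 30.72
tool_pos: [628.7, -99.1, 337.9]
eef_rot: [-3.14, 0.0, 1.854]
contact_force: [0.3, 1.0, -0.1]
width: 0.005
grip_force: 0.0
```

Run:
```python
from h import *
cv2.imwrite("pics/top_l.png",snapshot("top")); snapshot("side")
for c in("side","top"):
  r=[(l,spot_point(l,c)) for l in("filter","filter_tab","gate_grip","slot_mouth","ipa_bottle","solder_spool","tip_cleaner")]
  for l,ds in r: print(c,l,[(round(d["p"],2),w(c,d["point"]).round(1).tolist()) for d in ds[:3]])
s=sense();print(s["clock"],s["tool_pos"],s["contact_force"])
from prof import go
go(["pics/top_l.png"])
```

```text
side filter [(0.58, [369.2, -542.8, 1.2])]
side filter_tab [(0.89, [373.1, -540.4, 159.2]), (0.52, [448.5, 160.9, 142.1])]
side gate_grip [(0.62, [497.7, 185.3, 152.0]), (0.6, [448.2, 163.0, 142.3])]
side slot_mouth [(0.81, [451.6, 168.4, 120.0]), (0.47, [451.3, 164.9, 34.6])]
side ipa_bottle [(0.65, [670.2, 69.9, 3.8])]
side solder_spool [(0.78, [331.1, 162.3, 3.1])]
side tip_cleaner [(0.76, [671.4, -88.6, -0.2])]
top filter [(0.73, [447.4, 166.3, 34.6]), (0.71, [375.6, -544.0, -1.2])]
top filter_tab [(0.57, [374.2, -542.6, 161.9]), (0.48, [453.2, 168.2, 144.3])]
top gate_grip [(0.92, [502.4, 176.1, 153.5])]
top slot_mouth [(0.59, [449.1, 165.5, 123.0])]
top ipa_bottle [(0.65, [668.2, 69.6, -1.2])]
top solder_spool []
top tip_cleaner [(0.42, [667.4, -88.9, -7.4])]
31.525 [628.77170179 -95.04091471 338.68899578] [ 0.75659336 -0.26704963  0.00619797]
pics/top_l.png x:arm,handle
-84:32,44 -81:35,40 -78:35,51 -75:46,49 -72:50,47 -69:57,45 -66:98,42 -63:98,41 -60:97,41 -57:97,41 -54:97,45 -51:97,48 -48:96,45 -45:95,49 -42:98,62 -39:119,93 -36:138,170 -33:163,169 -30:166,167 -27:165,165 -24:164,166 -21:164,165 -18:163,167 -15:165,168 -12:166,168 -9:166,141 -6:163,46 -3:160,9 0:150,16 3:107,30 6:101,21 9:133,44 12:147,74 15:124,104 18:101,105 21:103,104 24:104,104 27:104,104 30:104,104 33:104,104 36:104,104 39:104,104 42:104,104 45:104,103 48:104,104 51:104,104 54:103,104 57:103,104 60:103,88 63:103,100 66:94,97 69:100,62 72:102,60 75:102,60 78:118,76 81:123,105
```

The gate is home: its arms now reach to -67 mm, past the slot's front edge at -66. The tab top is at about 142–144 mm, which matches a seated filter, and the bystanders I could see are unmoved. Handing in.

```bash
python3 -c "
from station import *
print(sign_off())"
```

```text
the job is handed in; nothing more can be done
None
```

The filter is seated in the slot and the gate is closed against its stop. The job was handed in at about 31.5 s; the hand-in returned no verdict, and I didn't re-check the tape roll at the end.

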